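# Stand the tilting test display upright and lock it with its cross rod

## Robot

A 7-joint arm with a two-finger parallel gripper is mounted at the origin on the work surface. World frame = base frame: x ahead of the robot, y to its left, z up, the work surface at z = 0. Lengths are in m, angles in rad, forces in N, time in s.
With the tool pointing down it reaches from about 0.425 to 0.925 m from the base axis. Payload 6.8 kg.
Tool frame: the origin (TCP) lies midway between the tips of the shut fingers; the grasp point (between the pads) lies 19 mm behind it; z points along the fingers, y is the line along which they close (so a half turn about z gives the same grasp; the last joint's range is limited). The gripper opens to 85 mm and grips with 20 to 120 N. Pads are 22 mm wide; open, the fingers measure 114 mm over their backs; the gripper's body (76 mm by 85 mm) begins 54 mm behind the grasp point. The pads swing forward as they close: fully open they stand 13 mm farther back than shut.
Start: joints at [1.121, 0.477, 0.022, 1.555, -0.011, 1.109, -0.083], TCP at [0.226, -0.636, 0.231] pointing down, gripper open.
Joint ranges: [-2.96, 2.96], [-0.34, 2.1], [-1.41, 1.46], [0.24, 2.44], [-1.37, 4.51], [0.17, 1.92], [-2.96, 2.96]. Speed limits (rad/s): [2.39, 2.39, 3.14, 3.14, 3.14, 3.14, 3.14].

## Interface

Orientations are given as a unit quaternion [w, x, y, z].
In Python, from station import * gives the robot as it stands. The module is installed in compiled form; this text tells all that it offers.
- The arm moves only by the shell command python3 -m jog 'ROWS' [OPENING] [FORCE]. ROWS is JSON, a list of rows, each an object of numbers: "x", "y", "z": the shift along the tool's x, y, z in m; "ax", "ay", "az": the turn, a rotation vector about the tool's x, y, z in rad. In form: [{"x": .., "y": .., "z": .., "ax": .., "ay": .., "az": ..}, ...]. A call has 1 to 12 rows; each row is the pose to reach, as a shift and turn from the pose commanded when the call began, along the tool's axes at that moment; what a row does not reach only later rows make up. A row lasts 1/10 s, in which the tool goes at most 50 mm and 8.59 degrees, less where a joint would pass 70% of its speed; a pose out of reach is approached as far as the arm can. A call with a gripper value outside its range is refused whole. OPENING is the opening, from 0 (shut) to 1 (fully open), set as the call begins (- or left out, the last holds). The fingers move at their own pace and stop on an object; FORCE is the grip in N (left out, the last holds). Time passes only in rows, so rows that repeat a pose let the fingers close. It gives the time, the measured TCP pose, the force, the opening and the grip force at its end, in the units of the state.
- get_obs(): the state, without advancing time (a new reading comes with each control period).
- read_camera(name): name is "scene" or "top" or "wrist"; returns the picture (480x640x3 uint8, red, green, blue); there is no depth.
- camera_params(name): a dict with "K" (3x3 intrinsics, pixels), "origin" and "attitude" of the camera in the world. Camera axes: x right, y up, looking along -z (the intrinsics and any distortion apply to the point x, -y, -z); pixel columns grow to the right and rows downward; lengths in m; the calibration is good to about 2 mm. A picture is of the moment at which its call begins: read the wrist's pose just before it. camera_params takes no time and is no camera call; for the wrist camera it gives the pose at the moment of the call.
- hand_in(): hands the job in; it is judged then, once.
The state is a dict: "t": time; "q": joint angles; "joint_vel": joint speeds; "joint_torque": joint torques, N m; "eef_pos": TCP position; "tool_rot": TCP orientation; "contact_force": force on the tool from outside, world axes, zero at the start; "torque": the same for the moment, N m; "gripper_width": opening from 0.0 (shut) to 1.0 (fully open); "grasp_force": force on a finger pad.
Only numpy, scipy, OpenCV 4.12 (cv2) and the standard library are available. Lean on these libraries where they do the work, as an engineer would, in place of code of your own. Each camera call takes 0.05 s, during which the arm holds its last target. There are 200 camera calls.

## Task

Push the leaning display up until it stands fully upright in its yellow bracket, then lock it there by threading the loose aluminium rod through all three holes (yellow ear, red lug of the display, other yellow ear) so that at least 1 cm of it sticks out beyond each ear. The two blue V-rests beside the bracket can carry the rod in line with the holes while it is pushed in. Leave everything else on the bench where it is and standing, and leave the rod lying still and free.

Things in the scene. Friction and masses are not known exactly. Their poses are not given: they have to be found in the camera images.
- fixture: Display bracket fixed to the bench; place and yaw vary. Origin at bench level midway between the two yellow ears, z up. Base 12 mm thick: 130 (x) by 150 mm (y) under the ears, then a strip 60 mm wide to y = -255 mm under two blue V-rests. The hole axis is parallel to its y at x = 0, 65 mm up.
- hole_mid (a point): Point on the hole axis midway between the ears (fixture x = 0, y = 0, 65 mm up); axes as the fixture's. The upright yellow ears, 12 mm thick, 50 mm wide along x, top 90 mm above the bench, lie from y = 50 to 62 and y = -50 to -62 mm; each has a through hole 24.5 mm in diameter.
- rest_mid (a point): Point on the hole axis midway between the two V-rests (fixture y = -174.5 mm, 65 mm up), where the rod's middle goes when laid there, its nose 12 mm short of the nearer ear. The 90-degree Vs are 25 mm long, centred at fixture y = -124.5 and -224.5, with 75 mm free for fingers between; upper edges 11 mm either side of the rod's axis, 3 mm below it. A rod lying in them is in line with the holes.
- panel (a joint): Lean of the display, rad: 0 = upright against its stop, positive = leaning back towards the fixture's +x (starts 0.4 to 0.8, limit 1.0). Hinge axis parallel to fixture y at x = 0, 22 mm above the bench. The hinge is stiff: the display stays where it is left and takes about 5 to 9 N to push near its top edge.
- panel_top (a point): Middle of the top edge of the display's back, which faces fixture +x. Grey plate 120 mm wide (y), 12 thick, 155 high. Upright, its back is the plane fixture x = -20 mm, 22 to 177 mm above the bench. On the back is a red lug, 40 mm wide, 43 to 87 mm up, reaching to x = +20 mm, its 24.5 mm through hole in line with the ears' holes only when upright. z points up along the display.
- rod_center (a point): Centre of the loose locking rod: plain aluminium, 20 mm in diameter, 200 mm long with round (hemispherical) ends, 0.11 to 0.22 kg, lying on the bench, able to roll. x runs along the rod; it may be rolled about x. Either end may go first. It lies either behind the V-rests or to the left of the bracket, where the wrench is not.
- wrench: Steel wrench, 180 mm, lying on the bench where the rod is not. Leave alone. Origin under its middle, x along it.
- bottle: Blue plastic bottle, 50 mm across, 130 mm tall, beside the display. Leave alone. Origin at the centre of its foot.
- jar: Amber jar with black cap, 56 mm across, 75 mm tall, standing on the far side of the V-rests, near the display. Leave alone. Origin at the centre of its foot.
- mug: White mug, 80 mm across, 95 mm tall. Leave alone. Origin at the centre of its foot.
- meter: Yellow handheld multimeter lying flat, 190 x 90 x 40 mm, x along its length. Leave alone. Origin under its middle.
- screwdriver: Screwdriver, 200 mm, lying. Leave alone. Origin under it, x along it.
- filter: Brass coaxial filter block, 94 x 30 x 25 mm. Leave alone. Origin under its middle.
- rod: The whole locking rod: its origin lies on its surface, 10 mm from its axis, at mid-length; use rod_center instead.
Mind the look-alikes: they are no part of the job. Of the things shaped like the rod, the aluminium one is meant.

How it is judged:
On the way, in this order (a step that is already met when the one before it is completed fails the run):
1. the display stands upright (within 0.08 rad) with the rod not yet in the bracket (value of joint panel below 0.08 rad and distance between rod_center and hole_mid above 0.1 m), for 0.2 s.
2. the rod is through both ears and the display's lug (x of rod_center in the frame of hole_mid between -0.006 and 0.006 m and y of rod_center in the frame of hole_mid between -0.03 and 0.03 m and z of rod_center in the frame of hole_mid between -0.006 and 0.006 m and angle between the x axis of rod_center and the y axis of fixture, either way round below 0.07 rad and value of joint panel below 0.08 rad), for 0.2 s.
At the end, for the whole second after the job is handed in: The display is upright within 0.08 rad; the rod lies in the holes of both ears and of the lug, within 6 mm and 0.07 rad of the hole axis, with its middle within 30 mm of midway between the ears (at least 8 mm showing beyond each ear), at rest and released (all of step 2 and linear speed of rod below 0.01 m/s); the robot touches nothing.
It fails at once if any of the other loose things is moved by more than 25 mm (distance of any of wrench, bottle, jar, mug, meter, screwdriver, filter from where it was at the start of the episode above 0.025 m).
It fails at once if the bottle, jar or mug is knocked over (angle between any of bottle, jar, mug's own z axis and vertical above 0.6 rad).
It also fails if it takes over 72 s, if anything falls off the work surface, if the arm or the gripper's body presses on something with over 40 N, if the wrist force passes 120 N, or if a joint passes its speed limit or range.

## Working session

There is one attempt and no reset: what is moved stays moved. The work goes in short steps, Python scripts to look and compute and a shell command to move; the robot and the scene stay as the last step left them, time stands still between calls to the robot, and variables do not carry over. Pictures are saved under pics/ and viewed, at most 10 in all, crops included, and the job is handed in when it is done.

```bash
mkdir -p pics
python3 - <<'E'
from station import *
import cv2,json
for n in ("scene","top"):
    im=read_camera(n); cv2.imwrite(f"pics/{n}0.png",im[:,:,::-1])
    p=camera_params(n); print(n,p)
o=get_obs(); print(o)
E
```

```text
scene {'K': array([[518.73417742,   0.        , 319.37801705],
       [  0.        , 518.73417742, 233.28991205],
       [  0.        ,   0.        ,   1.        ]]), 'origin': array([ 1.06139794, -0.4584958 ,  1.32246959]), 'attitude': array([0.87231888, 0.2541905 , 0.12161514, 0.39957068])}
top {'K': array([[506.32909143,   0.        , 318.89942083],
       [  0.        , 506.32909143, 246.6084272 ],
       [  0.        ,   0.        ,   1.        ]]), 'origin': array([0.37226218, 0.00577466, 1.52125614]), 'attitude': array([ 0.71555827,  0.0359941 , -0.03477831, -0.69675767])}
{'t': 0.1, 'q': array([ 1.12089384,  0.47769917,  0.02238117,  1.55633472, -0.01146853,
        1.10930629, -0.08310875]), 'joint_vel': array([-0.0016673 , -0.00126448,  0.00018328, -0.00323485,  0.00077555,
        0.00138989, -0.00085728]), 'joint_torque': array([ 4.54956302e-03, -5.97758532e+01,  1.61379363e+00, -2.81953311e+01,
        1.28400096e-02,  5.05589240e-03, -2.19507774e-05]), 'eef_pos': array([ 0.22603359, -0.63547277,  0.23044349]), 'tool_rot': array([-7.79896336e-04,  9.85432311e-01,  1.70066178e-01, -2.17086242e-04]), 'contact_force': array([ 0.30817043,  0.27328683, -0.75712548]), 'torque': array([-0.00807608,  0.0130569 ,  0.03851977]), 'grasp_force': 0.0, 'gripper_width': 1.0032414543556534}
```

View pics/top0.png

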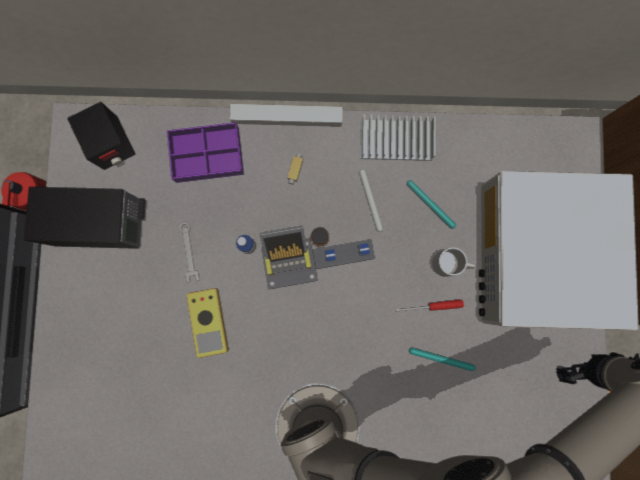

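View pics/scene0.png

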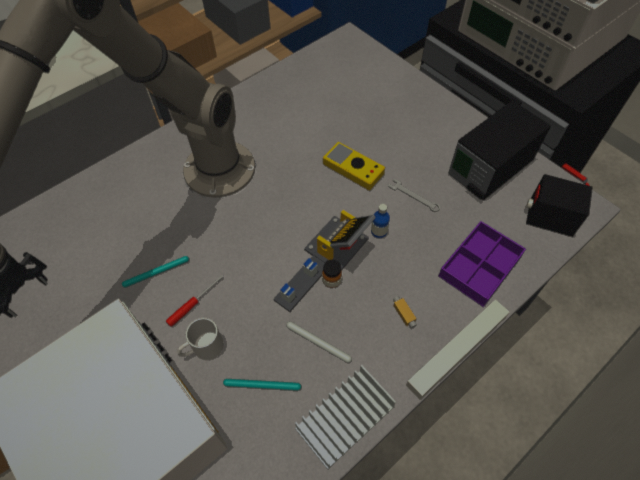

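The rod look-alikes in the top view are a teal rod at (431,204), a teal rod at (442,358) and a pale grey rod at (371,200). Only the pale one behind the V-rests looks like bare aluminium. I'll confirm it in an enlarged crop that also shows the fixture.

```bash
cat > h.py <<'E'
import numpy as np, cv2
from scipy.spatial.transform import Rotation as R
def Rq(q): return R.from_quat(np.r_[q[1:],q[0]]).as_matrix()
def ray(p,u,v):
    d=np.linalg.inv(p["K"])@[u,v,1]; return Rq(p["attitude"])@[d[0],-d[1],-d[2]]
def at_z(p,u,v,z):
    d=ray(p,u,v); o=p["origin"]; return o+d*(z-o[2])/d[2]
def proj(p,X):
    c=(np.atleast_2d(X)-p["origin"])@Rq(p["attitude"]); c=c*[1,-1,-1]
    q=c@p["K"].T; return q[:,:2]/q[:,2:]
E
python3 - <<'E'
import cv2,numpy as np
a=cv2.imread("pics/top0.png")[160:300,230:430]; b=cv2.imread("pics/scene0.png")[200:370,265:405]
A=cv2.resize(a,None,fx=4,fy=4,interpolation=cv2.INTER_CUBIC); 
cv2.imwrite("pics/c1.png",A)
B=cv2.resize(b,None,fx=3.5,fy=3.5,interpolation=cv2.INTER_CUBIC); cv2.imwrite("pics/c2.png",B)
E
```

```text
(no output)
```

View pics/c1.png

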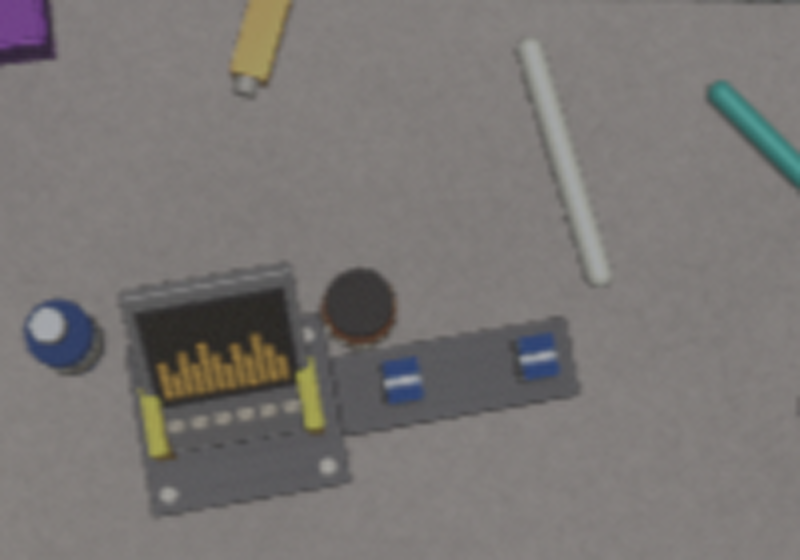

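View pics/c2.png

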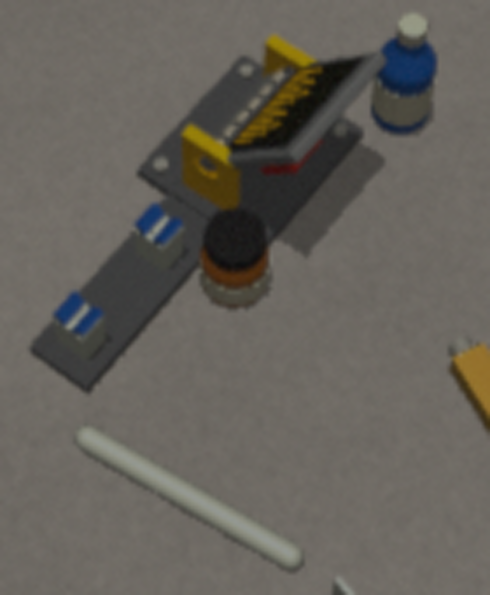

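The crop confirms that the aluminium rod is the pale metallic one: top px (362,171) to (380,230). The other two are teal. The display leans away from the robot. Next I'll fit the fixture, the lean, the rod and the nearby objects.

```bash
cat > fit.py <<'E'
from station import *
from h import *
from scipy.optimize import least_squares
T,S=camera_params("top"),camera_params("scene")
t=lambda u,v:(u/4+230-.4,v/4+160-.4); s=lambda u,v:(u/3.5+265-.4,v/3.5+200-.4)
P=[(T,t(155,515),(-65,75,12)),(T,t(350,482),(-65,-75,12)),(T,t(580,393),(-30,-255,12)),(T,t(566,318),(30,-255,12)),
(T,t(403,381),(0,-124.5,51)),(T,t(538,357),(0,-224.5,51)),(T,t(165,457),(-25,50,90)),(T,t(325,428),(-25,-62,90)),
(S,s(138,175),(-65,-75,12)),(S,s(245,57),(-65,75,12)),(S,s(32,350),(-30,-255,12)),(S,s(90,390),(30,-255,12)),(S,s(362,133),(65,75,12)),
(S,s(160,228),(0,-124.5,51)),(S,s(78,318),(0,-224.5,51)),(S,s(184,128),(-25,-62,90))]
def W(f,X):
    c,si=np.cos(f[2]),np.sin(f[2]); X=np.array(X)/1000
    return np.array([f[0]+c*X[0]-si*X[1],f[1]+si*X[0]+c*X[1],X[2]])
def pan(th,x,y,z): return (x*np.cos(th)+z*np.sin(th),y,22-x*np.sin(th)+z*np.cos(th))
res=lambda f:np.concatenate([proj(c,W(f,X))[0]-uv for c,uv,X in P])
r=least_squares(res,[.5,.1,0],loss="soft_l1"); f=r.x
print("fix",f.round(4)); print(res(f).reshape(-1,2).round(1).tolist())
Q=[(T,t(122,293),(-20,60,155)),(T,t(290,263),(-20,-60,155)),(S,s(383,57),(-20,60,155)),(S,s(295,165),(-20,-60,155))]
rp=lambda a:np.concatenate([proj(c,W(f,pan(a[0],*X)))[0]-uv for c,uv,X in Q])
a=least_squares(rp,[.6]); print("lean",a.x,rp(a.x).round(1)); th=a.x[0]
for y in (60,0,-60): print("top back",y,W(f,pan(th,-20,y,155)).round(4))
for n,c,e in (("T",T,[t(530,45),t(600,280)]),("S",S,[s(85,436),s(294,560)])):
    E=[at_z(c,*q,.010) for q in e]; d=E[0]-E[1]; print(n,"rod",np.round(E,4).tolist(),np.linalg.norm(d),"dir",np.arctan2(d[1],d[0]),"mid",(E[0]+E[1])/2)
print("jar",at_z(T,*t(359,303),.075),at_z(S,*s(235,240),.075),"bottle",at_z(T,*t(46,325),.13),at_z(S,*s(412,28),.13))
print("hole",W(f,(0,0,65)),"rest",W(f,(0,-174.5,65)))
E
python3 fit.py
```

```text
fix [0.4723 0.0985 0.2023]
[[-0.6, 0.5], [0.4, -0.0], [0.1, 0.1], [-0.1, -0.8], [-0.1, -0.2], [-0.1, -0.2], [0.5, -0.9], [-0.4, -0.6], [-0.4, -1.4], [-0.4, -0.9], [-0.7, -0.8], [-0.7, -0.1], [1.0, -0.9], [-0.1, 0.4], [0.6, 0.1], [-0.5, 2.0]]
lean [0.69064356] [-1.1  0.3  0.3  0.2  1.1  0.1  0.4 -0.9]
top back 60 [0.5419 0.174  0.1542]
top back 0 [0.5539 0.1152 0.1542]
top back -60 [0.566  0.0564 0.1542]
T rod [[0.7593, -0.1149, 0.01], [0.5803, -0.1709, 0.01]] 0.18753716183099622 dir 0.30277877710545437 mid [ 0.66983662 -0.14289723  0.01      ]
S rod [[0.5811, -0.1708, 0.01], [0.7594, -0.115, 0.01]] 0.18682983220458324 dir -2.83832876766994 mid [ 0.67028307 -0.1428782   0.01      ]
jar [0.55009291 0.00977581 0.075     ] [0.55393427 0.0066461  0.075     ] bottle [0.52226483 0.22549318 0.13      ] [0.5236286  0.22242335 0.13      ]
hole [0.47231343 0.09845156 0.065     ] rest [ 0.50736783 -0.07249124  0.065     ]
```

```bash
cat >> fit.py <<'E'
def tri(u,v):
    a,b=ray(T,*u),ray(S,*v); A=np.stack([a,-b],1); k=np.linalg.lstsq(A,S["origin"]-T["origin"],rcond=None)[0]
    return T["origin"]+a*k[0],S["origin"]+b*k[1]
print("box",tri((503,325),(122,303)),tri((500,172),(215,435)),"TCP px",proj(T,[.226,-.636,.23]),proj(S,[.226,-.636,.23]))
E
python3 fit.py|tail -4
cat > plan.py <<'E'
# usage: python3 plan.py x y z yaw -> shift along present tool axes and turn
import sys; from station import *; from h import *
o=get_obs(); M=Rq(o["tool_rot"]); x,y,z,w=map(float,sys.argv[1:])
G=np.array([[np.cos(w),np.sin(w),0],[np.sin(w),-np.cos(w),0],[0,0,-1]])
print("t",o["t"],"pos",o["eef_pos"].round(4),"shift",(M.T@(np.array([x,y,z])-o["eef_pos"])).round(4),"turn",R.from_matrix(M.T@G).as_rotvec().round(4),"F",o["contact_force"].round(1),"w",o["gripper_width"],"q",o["q"].round(2))
E
python3 plan.py .40 -.30 .26 .2023; python3 plan.py .621 .119 .26 .2023
```

```text
S rod [[0.5811, -0.1708, 0.01], [0.7594, -0.115, 0.01]] 0.18682983220458324 dir -2.83832876766994 mid [ 0.67028307 -0.1428782   0.01      ]
jar [0.55009291 0.00977581 0.075     ] [0.55393427 0.0066461  0.075     ] bottle [0.52226483 0.22549318 0.13      ] [0.5236286  0.22242335 0.13      ]
hole [0.47231343 0.09845156 0.065     ] rest [ 0.50736783 -0.07249124  0.065     ]
box (array([ 0.31214668, -0.48801976,  0.15224036]), array([ 0.31686114, -0.47988906,  0.14910065])) (array([ 0.72860802, -0.48221377,  0.15667202]), array([ 0.72894376, -0.4816707 ,  0.15656549])) TCP px [[573.6778647 363.0115638]] [[ 31.353518   301.26297052]]
t 0.1 pos [ 0.226  -0.6355  0.2304] shift [ 0.2763 -0.2578 -0.0292] turn [-0.0016  0.0003  0.1395] F [ 0.3  0.3 -0.8] w 1.0032414543556534 q [ 1.12  0.48  0.02  1.56 -0.01  1.11 -0.08]
t 0.1 pos [ 0.226  -0.6355  0.2304] shift [ 0.625  -0.5785 -0.0287] turn [-0.0016  0.0003  0.1395] F [ 0.3  0.3 -0.8] w 1.0032414543556534 q [ 1.12  0.48  0.02  1.56 -0.01  1.11 -0.08]
```

```bash
R1='{"x":0.625,"y":-0.578,"z":-0.03,"az":0.14}'
python3 -m jog '[{"x":0.2,"y":-0.18,"z":-0.03,"az":0.05},{"x":0.2,"y":-0.18,"z":-0.03,"az":0.05},{"x":0.2,"y":-0.18,"z":-0.03,"az":0.05},{"x":0.2,"y":-0.18,"z":-0.03,"az":0.05},{"x":0.2,"y":-0.18,"z":-0.03,"az":0.05},{"x":0.2,"y":-0.18,"z":-0.03,"az":0.05},{"x":0.4,"y":-0.36,"z":-0.03,"az":0.1},{"x":0.4,"y":-0.36,"z":-0.03,"az":0.1},{"x":0.4,"y":-0.36,"z":-0.03,"az":0.1},{"x":0.4,"y":-0.36,"z":-0.03,"az":0.14},{"x":0.4,"y":-0.36,"z":-0.03,"az":0.14},{"x":0.4,"y":-0.36,"z":-0.03,"az":0.14}]' 0
python3 plan.py .621 .119 .26 .2023
```

```text
t 0.1 pos [ 0.226  -0.6355  0.2304] shift [ 0.625  -0.5785 -0.0287] turn [-0.0016  0.0003  0.1395] F [ 0.3  0.3 -0.8] w 1.0032414543556534 q [ 1.12  0.48  0.02  1.56 -0.01  1.11 -0.08]validation failed for argument at $[0]...
```

```bash
python3 -m jog '[{"x":0.2,"y":-0.18,"z":-0.03,"ax":0,"ay":0,"az":0.05},{"x":0.2,"y":-0.18,"z":-0.03,"ax":0,"ay":0,"az":0.05},{"x":0.2,"y":-0.18,"z":-0.03,"ax":0,"ay":0,"az":0.05},{"x":0.2,"y":-0.18,"z":-0.03,"ax":0,"ay":0,"az":0.05},{"x":0.2,"y":-0.18,"z":-0.03,"ax":0,"ay":0,"az":0.05},{"x":0.2,"y":-0.18,"z":-0.03,"ax":0,"ay":0,"az":0.05},{"x":0.4,"y":-0.36,"z":-0.03,"ax":0,"ay":0,"az":0.1},{"x":0.4,"y":-0.36,"z":-0.03,"ax":0,"ay":0,"az":0.1},{"x":0.4,"y":-0.36,"z":-0.03,"ax":0,"ay":0,"az":0.1},{"x":0.4,"y":-0.36,"z":-0.03,"ax":0,"ay":0,"az":0.14},{"x":0.4,"y":-0.36,"z":-0.03,"ax":0,"ay":0,"az":0.14},{"x":0.4,"y":-0.36,"z":-0.03,"ax":0,"ay":0,"az":0.14}]' 0
python3 plan.py .621 .119 .26 .2023
```

```text
t: 1.3
eef_pos: [0.4844, -0.1571, 0.2613]
tool_rot: [-0.001, 0.995, 0.104, 0.0]
contact_force: [0.6, 0.2, 0.5]
gripper_width: 0.001
grasp_force: 0.0
t 1.3 pos [ 0.4844 -0.1571  0.2613] shift [ 0.1909 -0.2418  0.0019] turn [-0.0017 -0.0012  0.0063] F [0.6 0.2 0.5] w 0.001069859379244178 q [ 0.42  0.19 -0.26  1.9   0.05  1.06 -1.22]
```

```bash
python3 -m jog '[{"x":0.19,"y":-0.242,"z":0,"ax":0,"ay":0,"az":0},{"x":0.19,"y":-0.242,"z":0,"ax":0,"ay":0,"az":0},{"x":0.19,"y":-0.242,"z":0,"ax":0,"ay":0,"az":0},{"x":0.19,"y":-0.242,"z":0,"ax":0,"ay":0,"az":0},{"x":0.19,"y":-0.242,"z":0,"ax":0,"ay":0,"az":0},{"x":0.19,"y":-0.242,"z":0,"ax":0,"ay":0,"az":0},{"x":0.19,"y":-0.242,"z":0,"ax":0,"ay":0,"az":0},{"x":0.19,"y":-0.242,"z":0.04,"ax":0,"ay":0,"az":0},{"x":0.19,"y":-0.242,"z":0.08,"ax":0,"ay":0,"az":0},{"x":0.19,"y":-0.242,"z":0.13,"ax":0,"ay":0,"az":0},{"x":0.19,"y":-0.242,"z":0.13,"ax":0,"ay":0,"az":0},{"x":0.19,"y":-0.242,"z":0.13,"ax":0,"ay":0,"az":0}]'
python3 plan.py .4621 .0863 .13 .2023
```

```text
t: 2.5
eef_pos: [0.6197, 0.1121, 0.1314]
tool_rot: [0.0, 0.995, 0.101, -0.001]
contact_force: [0.1, 0.2, 0.8]
gripper_width: 0.001
grasp_force: 0.0
t 2.5 pos [0.6197 0.1121 0.1314] shift [-0.1596 -0.0063  0.0017] turn [-0.      0.002  -0.0007] F [0.1 0.2 0.8] w 0.0006832432163734705 q [-0.02  0.53 -0.35  1.74  0.22  0.91 -1.83]
```

```bash
python3 -m jog '[{"x":-0.02,"y":0,"z":0,"ax":0,"ay":0,"az":0},{"x":-0.04,"y":0,"z":0,"ax":0,"ay":0,"az":0},{"x":-0.05,"y":0,"z":0,"ax":0,"ay":0,"az":0},{"x":-0.06,"y":0,"z":0,"ax":0,"ay":0,"az":0},{"x":-0.07,"y":0,"z":0,"ax":0,"ay":0,"az":0},{"x":-0.08,"y":0,"z":0,"ax":0,"ay":0,"az":0},{"x":-0.09,"y":0,"z":0,"ax":0,"ay":0,"az":0},{"x":-0.10,"y":0,"z":0,"ax":0,"ay":0,"az":0}]'
python3 -m jog '[{"x":-0.01,"y":0,"z":0,"ax":0,"ay":0,"az":0},{"x":-0.02,"y":0,"z":0,"ax":0,"ay":0,"az":0},{"x":-0.03,"y":0,"z":0,"ax":0,"ay":0,"az":0},{"x":-0.04,"y":0,"z":0,"ax":0,"ay":0,"az":0},{"x":-0.045,"y":0,"z":0,"ax":0,"ay":0,"az":0},{"x":-0.05,"y":0,"z":0,"ax":0,"ay":0,"az":0}]'
python3 plan.py .4621 .0863 .13 .2023
```

```text
t: 3.3
eef_pos: [0.5266, 0.0937, 0.1351]
tool_rot: [-0.001, 0.995, 0.101, 0.005]
contact_force: [4.6, 1.1, 1.8]
gripper_width: 0.0
grasp_force: 1.6
t: 3.9
eef_pos: [0.4821, 0.0846, 0.1392]
tool_rot: [-0.001, 0.995, 0.1, 0.01]
contact_force: [2.6, -0.3, 37.4]
gripper_width: 0.0
grasp_force: 5.8
t 3.9 pos [0.4821 0.0846 0.1392] shift [-0.0194 -0.0056  0.0088] turn [ 0.0003 -0.0198 -0.0012] F [ 2.6 -0.3 37.4] w 0.00015834362405248671 q [ 0.04  0.31 -0.4   2.07  0.18  0.77 -1.84]
```

```bash
python3 -m jog '[{"x":0.01,"y":0,"z":-0.01,"ax":0,"ay":0,"az":0},{"x":0.03,"y":0,"z":-0.02,"ax":0,"ay":0,"az":0},{"x":0.03,"y":0,"z":-0.02,"ax":0,"ay":0,"az":0}]'
python3 - <<'E'
from station import *
import cv2,numpy as np
a=read_camera("scene")[200:300,300:420,::-1]; b=read_camera("top")[200:300,240:360,::-1]
cv2.imwrite("pics/c3.png",cv2.resize(np.hstack([a,b]),None,fx=3.3,fy=3.3,interpolation=cv2.INTER_CUBIC))
E
python3 plan.py .4621 .0863 .13 .2023
```

```text
t: 4.2
eef_pos: [0.5062, 0.0894, 0.1541]
tool_rot: [-0.001, 0.995, 0.1, 0.003]
contact_force: [-0.5, 0.5, -0.4]
gripper_width: 0.002
grasp_force: 0.0
t 4.3 pos [0.5027 0.0885 0.1518] shift [-0.0402 -0.006   0.0218] turn [ 0.     -0.0006 -0.0006] F [-0.3 -0.6  0.1] w -0.003384922109604746 q [ 0.03  0.33 -0.39  2.    0.17  0.84 -1.82]
```

View pics/c3.png

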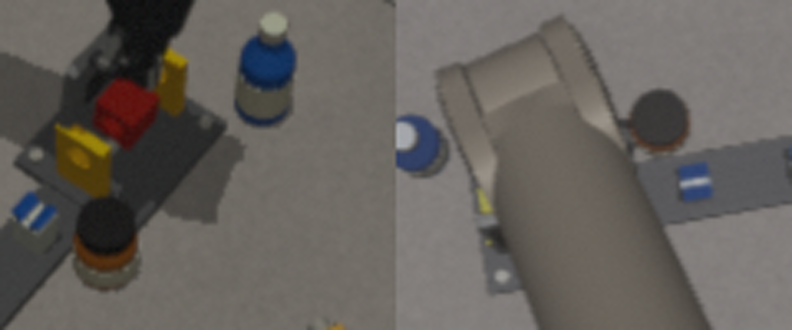

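The picture shows the display nearly upright, with the red lug between the ears. The bottle and jar haven't been disturbed. I'll finish the push with the fingers higher.

```bash
python3 -m jog '[{"x":-0.01,"y":0,"z":-0.003,"ax":0,"ay":0,"az":0},{"x":-0.02,"y":0,"z":-0.003,"ax":0,"ay":0,"az":0},{"x":-0.025,"y":0,"z":-0.003,"ax":0,"ay":0,"az":0},{"x":-0.03,"y":0,"z":-0.003,"ax":0,"ay":0,"az":0},{"x":-0.035,"y":0,"z":-0.003,"ax":0,"ay":0,"az":0},{"x":-0.039,"y":0,"z":-0.003,"ax":0,"ay":0,"az":0}]'
python3 plan.py .4621 .0863 .155 .2023
```

```text
t: 4.9
eef_pos: [0.4658, 0.0809, 0.1547]
tool_rot: [-0.0, 0.995, 0.101, 0.002]
contact_force: [13.5, 1.1, -9.3]
gripper_width: 0.0
grasp_force: 6.7
t 4.9 pos [0.4658 0.0809 0.1547] shift [-0.0025 -0.006  -0.0004] turn [-0.0004 -0.0044 -0.0004] F [13.5  1.1 -9.3] w 0.0002936064455823456 q [ 0.05  0.27 -0.41  2.08  0.15  0.81 -1.81]
```

```bash
python3 -m jog '[{"x":-0.004,"y":0,"z":0,"ax":0,"ay":0,"az":0},{"x":-0.006,"y":0,"z":0,"ax":0,"ay":0,"az":0},{"x":-0.008,"y":0,"z":0,"ax":0,"ay":0,"az":0},{"x":-0.008,"y":0,"z":0,"ax":0,"ay":0,"az":0}]'
```

```text
t: 5.3
eef_pos: [0.4657, 0.0812, 0.1566]
tool_rot: [-0.002, 0.995, 0.101, 0.01]
contact_force: [27.9, 4.0, -18.3]
gripper_width: -0.001
grasp_force: 13.8
```

```bash
python3 -m jog '[{"x":0.03,"y":0,"z":0,"ax":0,"ay":0,"az":0},{"x":0.08,"y":0,"z":-0.03,"ax":0,"ay":0,"az":0},{"x":0.1,"y":0,"z":-0.06,"ax":0,"ay":0,"az":0},{"x":0.1,"y":0,"z":-0.06,"ax":0,"ay":0,"az":0}]' 
python3 plan.py .694 -.1355 .12 .303
```

```text
t: 5.7
eef_pos: [0.5595, 0.1006, 0.2185]
tool_rot: [-0.001, 0.995, 0.1, 0.004]
contact_force: [0.3, 0.4, -1.0]
gripper_width: -0.001
grasp_force: 0.0
t 5.7 pos [0.5595 0.1006 0.2185] shift [0.0838 0.2583 0.0989] turn [-0.0008 -0.0083 -0.1017] F [ 0.3  0.4 -1. ] w -0.001457406616404379 q [ 0.03  0.34 -0.39  1.81  0.15  1.01 -1.79]
```

```bash
python3 -m jog '[{"x":0.08,"y":0.258,"z":0,"ax":0,"ay":0,"az":-0.1},{"x":0.08,"y":0.258,"z":0,"ax":0,"ay":0,"az":-0.1},{"x":0.08,"y":0.258,"z":0,"ax":0,"ay":0,"az":-0.1},{"x":0.08,"y":0.258,"z":0,"ax":0,"ay":0,"az":-0.1},{"x":0.084,"y":0.258,"z":0.04,"ax":0,"ay":0,"az":-0.1},{"x":0.084,"y":0.258,"z":0.1,"ax":0,"ay":0,"az":-0.1},{"x":0.084,"y":0.258,"z":0.1,"ax":0,"ay":0,"az":-0.1},{"x":0.084,"y":0.258,"z":0.1,"ax":0,"ay":0,"az":-0.1},{"x":0.084,"y":0.258,"z":0.1,"ax":0,"ay":0,"az":-0.1}]' 0.7
python3 - <<'E'
from station import *
import cv2
cv2.imwrite("pics/w1.png",read_camera("wrist")[:,:,::-1]); a=read_camera("top"); cv2.imwrite("pics/top1.png",a[:,:,::-1])
E
python3 plan.py .694 -.1355 .003 .303
```

```text
t: 6.6
eef_pos: [0.6876, -0.1361, 0.1142]
tool_rot: [-0.001, 0.989, 0.15, -0.001]
contact_force: [0.9, -0.1, 1.1]
gripper_width: 0.703
grasp_force: 0.0
t 6.7 pos [ 0.6894 -0.1355  0.1167] shift [0.0041 0.0014 0.1137] turn [ 0.0005 -0.0028  0.0003] F [0.3 0.4 0.2] w 0.7012039311099616 q [ 0.3   0.65 -0.29  1.56  0.21  0.96 -1.32]
```

View pics/w1.png

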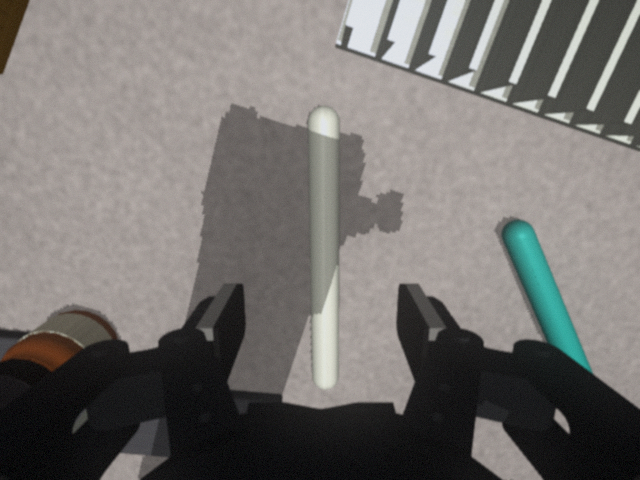

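The wrist view shows the aluminium rod running from (323,115) to (325,385), centred and aligned between the open fingers. I'll descend and grip.

```bash
python3 -m jog '[{"x":0.004,"y":0.001,"z":0.04,"ax":0,"ay":0,"az":0},{"x":0.004,"y":0.001,"z":0.08,"ax":0,"ay":0,"az":0},{"x":0.004,"y":0.001,"z":0.1,"ax":0,"ay":0,"az":0},{"x":0.004,"y":0.001,"z":0.112,"ax":0,"ay":0,"az":0},{"x":0.004,"y":0.001,"z":0.112,"ax":0,"ay":0,"az":0},{"x":0.004,"y":0.001,"z":0.112,"ax":0,"ay":0,"az":0}]' 0.7
python3 -m jog '[{"x":0,"y":0,"z":0,"ax":0,"ay":0,"az":0},{"x":0,"y":0,"z":0,"ax":0,"ay":0,"az":0},{"x":0,"y":0,"z":0,"ax":0,"ay":0,"az":0},{"x":0,"y":0,"z":0,"ax":0,"ay":0,"az":0},{"x":0,"y":0,"z":0,"ax":0,"ay":0,"az":0},{"x":0,"y":0,"z":0,"ax":0,"ay":0,"az":0},{"x":0,"y":0,"z":0,"ax":0,"ay":0,"az":0}]' 0 60
```

```text
t: 7.3
eef_pos: [0.6941, -0.1363, 0.0045]
tool_rot: [0.0, 0.989, 0.151, 0.002]
contact_force: [0.0, -0.5, -0.5]
gripper_width: 0.701
grasp_force: 0.0
t: 8.0
eef_pos: [0.6933, -0.1369, 0.0037]
tool_rot: [0.0, 0.989, 0.15, 0.001]
contact_force: [-1.5, -0.5, 6.2]
gripper_width: 0.208
grasp_force: 58.6
```

```bash
python3 -m jog '[{"x":0,"y":0,"z":-0.03,"ax":0,"ay":0,"az":0},{"x":0,"y":0,"z":-0.08,"ax":0,"ay":0,"az":0},{"x":0,"y":0,"z":-0.13,"ax":0,"ay":0,"az":0},{"x":0,"y":0,"z":-0.18,"ax":0,"ay":0,"az":0.1},{"x":0,"y":0,"z":-0.2,"ax":0,"ay":0,"az":0.2},{"x":0,"y":0,"z":-0.2,"ax":0,"ay":0,"az":0.3},{"x":0,"y":0,"z":-0.2,"ax":0,"ay":0,"az":0.4},{"x":0,"y":0,"z":-0.2,"ax":0,"ay":0,"az":0.5},{"x":0,"y":0,"z":-0.2,"ax":0,"ay":0,"az":0.6},{"x":0,"y":0,"z":-0.2,"ax":0,"ay":0,"az":0.7},{"x":0,"y":0,"z":-0.2,"ax":0,"ay":0,"az":0.8},{"x":0,"y":0,"z":-0.2,"ax":0,"ay":0,"az":0.8}]' 
python3 plan.py .5124 -.097 .2 -1.368
```

```text
t: 9.2
eef_pos: [0.6924, -0.1365, 0.2022]
tool_rot: [0.0, 0.969, -0.247, -0.0]
contact_force: [0.3, 1.5, -1.3]
gripper_width: 0.207
grasp_force: 58.9
t 9.2 pos [ 0.6924 -0.1365  0.2022] shift [-0.1769  0.0514  0.0022] turn [4.000e-04 1.000e-04 8.691e-01] F [ 0.3  1.5 -1.3] w 0.2070807393757341 q [ 0.19  0.56 -0.13  1.49  0.07  1.1  -2.02]
```

```bash
python3 -m jog '[{"x":0,"y":0,"z":-0.02,"ax":0,"ay":0,"az":-0.15},{"x":0,"y":0,"z":-0.02,"ax":0,"ay":0,"az":-0.3},{"x":0,"y":0,"z":-0.02,"ax":0,"ay":0,"az":-0.45},{"x":0,"y":0,"z":-0.02,"ax":0,"ay":0,"az":-0.6},{"x":0,"y":0,"z":-0.02,"ax":0,"ay":0,"az":-0.75},{"x":0,"y":0,"z":-0.02,"ax":0,"ay":0,"az":-0.9},{"x":0,"y":0,"z":-0.02,"ax":0,"ay":0,"az":-1.05},{"x":0,"y":0,"z":-0.02,"ax":0,"ay":0,"az":-1.2},{"x":0,"y":0,"z":-0.02,"ax":0,"ay":0,"az":-1.35},{"x":0,"y":0,"z":-0.02,"ax":0,"ay":0,"az":-1.5},{"x":0,"y":0,"z":-0.02,"ax":0,"ay":0,"az":-1.6},{"x":0,"y":0,"z":-0.02,"ax":0,"ay":0,"az":-1.6}]' 
python3 plan.py .5044 -.0582 .12 1.773
```

```text
t: 10.4
eef_pos: [0.6924, -0.137, 0.2221]
tool_rot: [-0.0, 0.851, 0.525, -0.0]
contact_force: [-0.4, 0.1, -0.7]
gripper_width: 0.206
grasp_force: 58.8
t 10.4 pos [ 0.6924 -0.137   0.2221] shift [-0.0141 -0.2033  0.1022] turn [-3.000e-04 -3.000e-04 -6.684e-01] F [-0.4  0.1 -0.7] w 0.20587566011037742 q [ 0.42  0.58 -0.48  1.45  0.28  1.17 -0.56]
```

```bash
python3 -m jog '[{"x":-0.014,"y":-0.04,"z":0,"ax":0,"ay":0,"az":-0.15},{"x":-0.014,"y":-0.08,"z":0,"ax":0,"ay":0,"az":-0.3},{"x":-0.014,"y":-0.12,"z":0,"ax":0,"ay":0,"az":-0.45},{"x":-0.014,"y":-0.16,"z":0,"ax":0,"ay":0,"az":-0.6},{"x":-0.014,"y":-0.2,"z":0,"ax":0,"ay":0,"az":-0.668},{"x":-0.014,"y":-0.203,"z":0.03,"ax":0,"ay":0,"az":-0.668},{"x":-0.014,"y":-0.203,"z":0.07,"ax":0,"ay":0,"az":-0.668},{"x":-0.014,"y":-0.203,"z":0.102,"ax":0,"ay":0,"az":-0.668},{"x":-0.014,"y":-0.203,"z":0.102,"ax":0,"ay":0,"az":-0.668},{"x":-0.014,"y":-0.203,"z":0.102,"ax":0,"ay":0,"az":-0.668}]'
python3 - <<'E'
from station import *
import cv2,numpy as np
a=read_camera("scene")[200:350,265:405,::-1]; b=read_camera("top")[200:350,240:380,::-1]
cv2.imwrite("pics/c4.png",cv2.resize(np.hstack([a,b]),None,fx=2.8,fy=2.8,interpolation=cv2.INTER_CUBIC))
E
python3 plan.py .5044 -.0582 .059 1.773
```

```text
t: 11.4
eef_pos: [0.5054, -0.0572, 0.1208]
tool_rot: [-0.0, 0.634, 0.774, 0.0]
contact_force: [0.3, -0.9, -1.1]
gripper_width: 0.211
grasp_force: 59.0
t 11.5 pos [ 0.5067 -0.0572  0.1221] shift [-0.0004 -0.0026  0.0631] turn [ 0.003   0.0008 -0.0036] F [-0.1 -0.1 -2. ] w 0.20747765572583032 q [ 0.53  0.42 -0.66  2.01  0.35  0.81 -0.13]
```

View pics/c4.png

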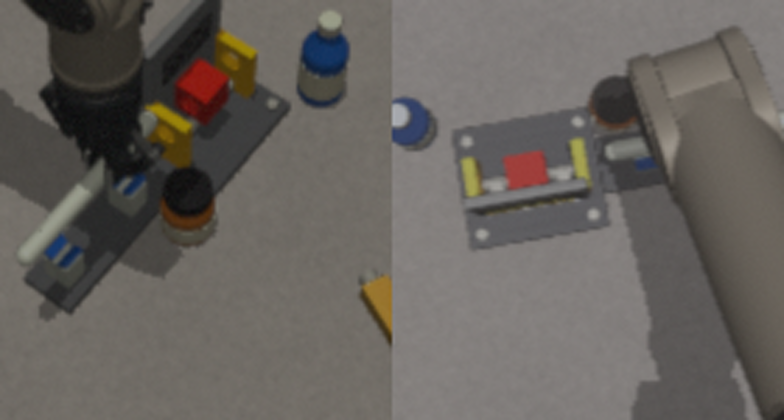

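The display stands upright and the rod is held above the Vs, parallel to the axis. Now I'll lower it.

```bash
python3 -m jog '[{"x":0,"y":-0.002,"z":0.02,"ax":0,"ay":0,"az":-0.003},{"x":0,"y":-0.002,"z":0.04,"ax":0,"ay":0,"az":-0.003},{"x":0,"y":-0.002,"z":0.052,"ax":0,"ay":0,"az":-0.003},{"x":0,"y":-0.002,"z":0.056,"ax":0,"ay":0,"az":-0.003},{"x":0,"y":-0.002,"z":0.06,"ax":0,"ay":0,"az":-0.003},{"x":0,"y":-0.002,"z":0.06,"ax":0,"ay":0,"az":-0.003},{"x":0,"y":-0.002,"z":0.06,"ax":0,"ay":0,"az":-0.003}]' 
python3 plan.py .5044 -.0582 .059 1.773
```

```text
t: 12.2
eef_pos: [0.5038, -0.0578, 0.0609]
tool_rot: [0.0, 0.632, 0.775, 0.0]
contact_force: [-0.6, 0.7, -1.1]
gripper_width: 0.205
grasp_force: 59.0
t 12.2 pos [ 0.5038 -0.0578  0.0609] shift [-0.0005  0.0005  0.0019] turn [ 0.001   0.0003 -0.0003] F [-0.6  0.7 -1.1] w 0.2053590630901209 q [ 0.47  0.51 -0.6   2.06  0.45  0.7  -0.21]
```

```bash
python3 -m jog '[{"x":0,"y":0,"z":0.001,"ax":0,"ay":0,"az":0},{"x":0,"y":0,"z":0.002,"ax":0,"ay":0,"az":0},{"x":0,"y":0,"z":0.003,"ax":0,"ay":0,"az":0},{"x":0,"y":0,"z":0.003,"ax":0,"ay":0,"az":0},{"x":0,"y":0,"z":0.003,"ax":0,"ay":0,"az":0}]' 
python3 -m jog '[{"x":0,"y":0,"z":0.001,"ax":0,"ay":0,"az":0},{"x":0,"y":0,"z":0.002,"ax":0,"ay":0,"az":0},{"x":0,"y":0,"z":0.002,"ax":0,"ay":0,"az":0},{"x":0,"y":0,"z":0.002,"ax":0,"ay":0,"az":0}]'
```

```text
t: 12.7
eef_pos: [0.5036, -0.0579, 0.0586]
tool_rot: [0.001, 0.632, 0.775, -0.0]
contact_force: [-4.4, -1.1, 13.5]
gripper_width: 0.209
grasp_force: 60.9
t: 13.1
eef_pos: [0.5037, -0.0579, 0.0584]
tool_rot: [0.001, 0.632, 0.775, -0.001]
contact_force: [-12.2, -0.4, 36.2]
gripper_width: 0.206
grasp_force: 63.4
```

```bash
python3 -m jog '[{"x":0,"y":0,"z":-0.004,"ax":0,"ay":0,"az":0},{"x":0,"y":0,"z":-0.004,"ax":0,"ay":0,"az":0},{"x":0,"y":0,"z":-0.004,"ax":0,"ay":0,"az":0},{"x":0,"y":0,"z":-0.004,"ax":0,"ay":0,"az":0},{"x":-0.02,"y":0,"z":0,"ax":0,"ay":0,"az":0},{"x":-0.036,"y":0,"z":0.006,"ax":0,"ay":0,"az":0},{"x":-0.036,"y":0,"z":0.006,"ax":0,"ay":0,"az":0},{"x":-0.036,"y":0,"z":0.006,"ax":0,"ay":0,"az":0}]' 0.45
python3 - <<'E'
from station import *
import cv2
cv2.imwrite("pics/w2.png",read_camera("wrist")[:,:,::-1])
E
python3 plan.py .5117 -.0935 .05 1.773
```

```text
t: 13.9
eef_pos: [0.5101, -0.0932, 0.0488]
tool_rot: [-0.001, 0.633, 0.774, -0.0]
contact_force: [-0.1, -0.1, -0.0]
gripper_width: 0.449
grasp_force: 0.0
t 13.95 pos [ 0.5102 -0.0926  0.0491] shift [-0.0012  0.0013 -0.0009] turn [-0.0003 -0.0008 -0.0004] F [ 0.8 -0.   0.2] w 0.45185650219057705 q [ 0.52  0.55 -0.58  2.04  0.46  0.69 -0.15]
```

View pics/w2.png

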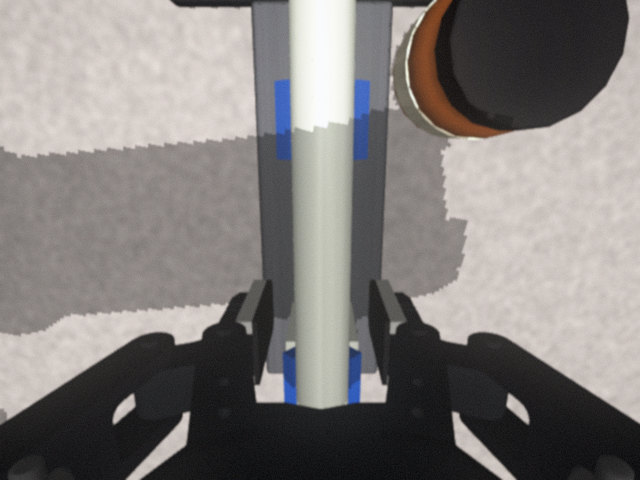

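The rod lies in both V-rests, with the front V at (320,120) and the rear V at (320,375). I'll grip it and push along tool x.

```bash
python3 -m jog '[{"x":0,"y":0.001,"z":0,"ax":0,"ay":0,"az":0},{"x":0,"y":0.001,"z":0,"ax":0,"ay":0,"az":0},{"x":0,"y":0.001,"z":0,"ax":0,"ay":0,"az":0},{"x":0,"y":0.001,"z":0,"ax":0,"ay":0,"az":0},{"x":0,"y":0.001,"z":0,"ax":0,"ay":0,"az":0}]' 0 30
python3 -m jog '[{"x":0.01,"y":0,"z":0,"ax":0,"ay":0,"az":0},{"x":0.02,"y":0,"z":0,"ax":0,"ay":0,"az":0},{"x":0.03,"y":0,"z":0,"ax":0,"ay":0,"az":0},{"x":0.038,"y":0,"z":0,"ax":0,"ay":0,"az":0},{"x":0.044,"y":0,"z":0,"ax":0,"ay":0,"az":0},{"x":0.044,"y":0,"z":0,"ax":0,"ay":0,"az":0}]'
python3 plan.py .5117 -.0935 .05 1.773
```

```text
t: 14.45
eef_pos: [0.5105, -0.0922, 0.0494]
tool_rot: [-0.001, 0.632, 0.775, -0.001]
contact_force: [-4.8, 0.5, 5.5]
gripper_width: 0.222
grasp_force: 29.4
t: 15.05
eef_pos: [0.5018, -0.0499, 0.0495]
tool_rot: [-0.0, 0.632, 0.775, -0.001]
contact_force: [-5.0, -2.5, 6.3]
gripper_width: 0.22
grasp_force: 29.4
t 15.05 pos [ 0.5018 -0.0499  0.0495] shift [-0.0447  0.0009 -0.0005] turn [-0.0015  0.001   0.0004] F [-5.  -2.5  6.3] w 0.21990629649079405 q [ 0.45  0.53 -0.59  2.07  0.47  0.68 -0.24]
```

```bash
python3 -m jog '[{"x":0,"y":0,"z":0,"ax":0,"ay":0,"az":0},{"x":0,"y":0,"z":0,"ax":0,"ay":0,"az":0},{"x":0,"y":0,"z":0,"ax":0,"ay":0,"az":0},{"x":0,"y":0,"z":-0.03,"ax":0,"ay":0,"az":0},{"x":0,"y":0,"z":-0.07,"ax":0,"ay":0,"az":0},{"x":-0.04,"y":0,"z":-0.07,"ax":0,"ay":0,"az":0},{"x":-0.09,"y":0,"z":-0.07,"ax":0,"ay":0,"az":0},{"x":-0.13,"y":0,"z":-0.07,"ax":0,"ay":0,"az":0},{"x":-0.13,"y":0,"z":-0.07,"ax":0,"ay":0,"az":0},{"x":-0.13,"y":0,"z":-0.07,"ax":0,"ay":0,"az":0}]' 0.5
python3 - <<'E'
from station import *
import cv2
cv2.imwrite("pics/w3.png",read_camera("wrist")[:,:,::-1])
E
python3 plan.py .5290 -.1780 .066 1.773
```

```text
t: 16.05
eef_pos: [0.5287, -0.178, 0.119]
tool_rot: [-0.0, 0.633, 0.774, 0.0]
contact_force: [-0.4, 0.7, 0.8]
gripper_width: 0.499
grasp_force: 0.0
t 16.1 pos [ 0.5286 -0.1765  0.1191] shift [-0.0016  0.      0.0531] turn [ 0.0002 -0.001  -0.0002] F [ 0.4 -1.1 -0.7] w 0.496873556443911 q [ 0.69  0.49 -0.62  1.91  0.37  0.86  0.09]
```

View pics/w3.png

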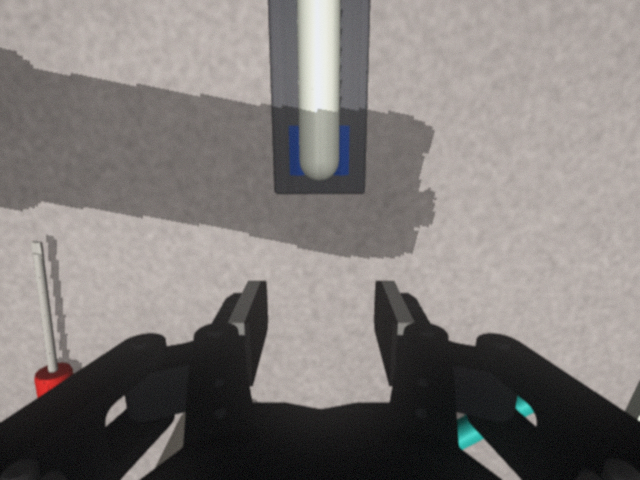

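The rear end of the rod at (319,180) sits just past the rear V, as expected. I'll shut the fingers, lower to axis height and push on the end.

```bash
python3 -m jog '[{"x":0,"y":0,"z":0.02,"ax":0,"ay":0,"az":0},{"x":0,"y":0,"z":0.04,"ax":0,"ay":0,"az":0},{"x":0,"y":0,"z":0.053,"ax":0,"ay":0,"az":0},{"x":0,"y":0,"z":0.053,"ax":0,"ay":0,"az":0},{"x":0.01,"y":0,"z":0.053,"ax":0,"ay":0,"az":0},{"x":0.02,"y":0,"z":0.053,"ax":0,"ay":0,"az":0},{"x":0.03,"y":0,"z":0.053,"ax":0,"ay":0,"az":0},{"x":0.036,"y":0,"z":0.053,"ax":0,"ay":0,"az":0},{"x":0.042,"y":0,"z":0.053,"ax":0,"ay":0,"az":0},{"x":0.048,"y":0,"z":0.053,"ax":0,"ay":0,"az":0}]' 0
python3 plan.py .4946 -.0102 .066 1.773
```

```text
t: 17.1
eef_pos: [0.5194, -0.1305, 0.067]
tool_rot: [0.001, 0.632, 0.775, -0.0]
contact_force: [-0.6, -5.9, 5.9]
gripper_width: 0.001
grasp_force: 4.1
t 17.1 pos [ 0.5194 -0.1305  0.067 ] shift [ 0.1228 -0.0002  0.0008] turn [ 0.0008  0.0019 -0.0004] F [-0.6 -5.9  5.9] w 0.000808337429936312 q [ 0.59  0.54 -0.58  1.99  0.43  0.74 -0.05]
```

```bash
python3 -m jog '[{"x":-0.004,"y":0,"z":0.002,"ax":0,"ay":0,"az":0},{"x":-0.002,"y":0,"z":0.003,"ax":0,"ay":0,"az":0},{"x":0.004,"y":0,"z":0.003,"ax":0,"ay":0,"az":0},{"x":0.01,"y":0,"z":0.003,"ax":0,"ay":0,"az":0},{"x":0.016,"y":0,"z":0.003,"ax":0,"ay":0,"az":0},{"x":0.022,"y":0,"z":0.003,"ax":0,"ay":0,"az":0},{"x":0.028,"y":0,"z":0.003,"ax":0,"ay":0,"az":0}]'
python3 plan.py .4946 -.0102 .066 1.773
```

```text
t: 17.8
eef_pos: [0.5133, -0.1021, 0.0633]
tool_rot: [0.0, 0.632, 0.775, -0.0]
contact_force: [0.8, -1.9, -0.3]
gripper_width: 0.003
grasp_force: 0.8
t 17.8 pos [ 0.5133 -0.1021  0.0633] shift [ 0.0938  0.0001 -0.0027] turn [0.     0.0001 0.    ] F [ 0.8 -1.9 -0.3] w 0.0028470540608698186 q [ 0.54  0.53 -0.59  2.02  0.44  0.72 -0.11]
```

```bash
python3 -m jog '[{"x":0.008,"y":0,"z":-0.0005,"ax":0,"ay":0,"az":0},{"x":0.015,"y":0,"z":-0.0005,"ax":0,"ay":0,"az":0},{"x":0.022,"y":0,"z":-0.0005,"ax":0,"ay":0,"az":0},{"x":0.029,"y":0,"z":-0.0005,"ax":0,"ay":0,"az":0},{"x":0.036,"y":0,"z":-0.0005,"ax":0,"ay":0,"az":0}]'
python3 -m jog '[{"x":0.008,"y":0,"z":-0.0005,"ax":0,"ay":0,"az":0},{"x":0.015,"y":0,"z":-0.0005,"ax":0,"ay":0,"az":0},{"x":0.022,"y":0,"z":-0.0005,"ax":0,"ay":0,"az":0},{"x":0.029,"y":0,"z":-0.0005,"ax":0,"ay":0,"az":0},{"x":0.036,"y":0,"z":-0.0005,"ax":0,"ay":0,"az":0}]'
python3 plan.py .4946 -.0102 .066 1.773
```

```text
t: 18.3
eef_pos: [0.506, -0.0666, 0.0637]
tool_rot: [-0.0, 0.632, 0.775, 0.0]
contact_force: [0.4, 0.1, -0.2]
gripper_width: 0.002
grasp_force: 0.3
t: 18.8
eef_pos: [0.4989, -0.0316, 0.0643]
tool_rot: [0.0, 0.632, 0.775, 0.0]
contact_force: [0.9, 0.2, 0.4]
gripper_width: 0.004
grasp_force: 0.2
t 18.8 pos [ 0.4989 -0.0316  0.0643] shift [ 0.0218  0.0001 -0.0017] turn [ 0.0001  0.     -0.0003] F [0.9 0.2 0.4] w 0.0038107066429440466 q [ 0.43  0.5  -0.6   2.07  0.44  0.7  -0.26]
```

```bash
python3 -m jog '[{"x":0.007,"y":0,"z":-0.001,"ax":0,"ay":0,"az":0},{"x":0.014,"y":0,"z":-0.001,"ax":0,"ay":0,"az":0},{"x":0.02,"y":0,"z":-0.001,"ax":0,"ay":0,"az":0},{"x":0.022,"y":0,"z":-0.001,"ax":0,"ay":0,"az":0},{"x":0.022,"y":0,"z":-0.001,"ax":0,"ay":0,"az":0}]'
python3 -m jog '[{"x":-0.02,"y":0,"z":0,"ax":0,"ay":0,"az":0},{"x":-0.05,"y":0,"z":-0.03,"ax":0,"ay":0,"az":0},{"x":-0.09,"y":0,"z":-0.07,"ax":0,"ay":0,"az":0},{"x":-0.14,"y":0,"z":-0.12,"ax":0,"ay":0,"az":0},{"x":-0.18,"y":0.03,"z":-0.15,"ax":0,"ay":0,"az":0},{"x":-0.22,"y":0.06,"z":-0.15,"ax":0,"ay":0,"az":0},{"x":-0.24,"y":0.08,"z":-0.15,"ax":0,"ay":0,"az":0},{"x":-0.24,"y":0.08,"z":-0.15,"ax":0,"ay":0,"az":0}]'
python3 - <<'E'
from station import *
import cv2,numpy as np
a=read_camera("scene")[200:320,280:410,::-1]; b=read_camera("top")[210:330,245:375,::-1]
cv2.imwrite("pics/c5.png",cv2.resize(np.hstack([a,b]),None,fx=3,fy=3,interpolation=cv2.INTER_CUBIC))
E
```

```text
t: 19.3
eef_pos: [0.4975, -0.0152, 0.068]
tool_rot: [0.004, 0.634, 0.774, -0.001]
contact_force: [-0.2, -14.7, 24.4]
gripper_width: -0.001
grasp_force: 14.1
t: 20.1
eef_pos: [0.6244, -0.2345, 0.2158]
tool_rot: [0.002, 0.634, 0.773, 0.001]
contact_force: [-0.2, 0.2, -0.4]
gripper_width: -0.003
grasp_force: 0.0
```

View pics/c5.png

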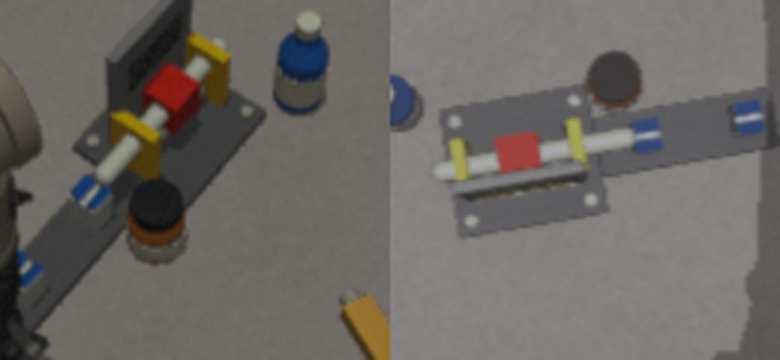

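The rod runs through both ears and the lug. Its ends in the crop are at (436,172) and (634,138), the display is upright, and the jar and bottle are where they were. Next I'll measure how well it is centred.

```bash
cat >> fit.py <<'E'
def F(X): d=X[:2]-f[:2]; c,si=np.cos(f[2]),np.sin(f[2]); return np.round([c*d[0]+si*d[1],-si*d[0]+c*d[1]],4)
for c,l in ((T,[((436-390)/3+245,172/3+210),((634-390)/3+245,138/3+210)]),(S,[(219/3+280,45/3+200),(100/3+280,176/3+200)])):
    print("end",[F(at_z(c,*p,.065)) for p in l])
E
python3 fit.py|tail -2; python3 plan.py .50 -.03 .12 1.773
```

```text
end [array([-0.002 ,  0.0808]), array([-0.003 , -0.1121])]
end [array([0.0004, 0.0787]), array([-0.0008, -0.109 ])]
t 20.2 pos [ 0.6217 -0.23    0.2147] shift [ 0.2201 -0.0795  0.0949] turn [ 0.0002 -0.0011 -0.0017] F [-0.5  0.5 -0.4] w 0.008231184281068792 q [ 0.68  0.54 -0.61  1.57  0.33  1.13  0.2 ]
```

The rod's middle is about 16 mm from midway, within the 30 mm allowed. About 20 mm sticks out past the far ear and about 50 mm past the near ear. The arm is clear, so I'm handing in.

```bash
python3 -c "
from station import *
print(hand_in())"
```

```text
the job is handed in; nothing more can be done
None
```

I pushed the display upright and locked it with the aluminium rod through both ears and the lug, about 20 mm showing beyond the far ear and 50 mm beyond the near one, then handed in at about 20 s with the arm clear; no verdict came back.

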